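# Turn the weight carousel to the arrow

### The job

Turn the carousel of brass check weights by pushing its spokes with a finger, until the largest weight stands in line with the yellow arrow. Turn it steadily, do not spin it, and do not touch the weights: they stay standing in their cups. Leave the things round about where they are.

Things in the scene. Friction and masses are not known exactly. Their poses are not given: they have to be found in the camera images.
- stand: grey round foot of the weight carousel, 200 mm across, fixed to the worktop; origin on the wheel's upright axis at worktop height; its yaw varies
- axis (a point): point on the wheel's upright axis, 30 mm above the worktop: the wheel's top face. The wheel is an aluminium disc 192 mm across, 22 to 30 mm above the worktop, with a black centre boss 50 mm high and, every 120 degrees, a blue cup (42 mm across, 36 mm inside, 12 mm high, its centre 66 mm from the axis) for one weight. Midway between the cups three level steel spokes stick out beyond the disc
- arrow: fixed yellow arrow, 8 mm high, lying on the worktop on the robot's side of the carousel, on a thin dark steel strap from the foot, and pointing inward at the wheel. Origin on the wheel's axis at worktop height; its own x axis runs from the axis outward to the arrow, so the arrow's direction seen from the axis is +x. The arrow spans 172 to 220 mm from the axis, beyond the spokes
- arrow_tip (a point): inner point of the yellow arrow, 172 mm from the wheel's axis, 8 mm above the worktop
- wheel (a joint): angle of the carousel wheel in rad, 0 at the start, growing counter-clockwise seen from above; it can turn 6.28 rad either way, has slight friction (about 0.12 N m), no spring and no catches, and stays where it is left.
- spoke_0 (a point): point to push on, on the centre line of a steel spoke 140 mm from the wheel's axis, 36 mm above the worktop; turns with the wheel. The spoke is a level radial bar 12 mm thick (30 to 42 mm above the worktop) with an 18 mm black end cap from 142 to 167 mm from the axis; below its free part, outside 100 mm from the axis, lies only the worktop (and the arrow's strap, 7 mm high)
- spoke_1 (a point): point to push on, on the centre line of a steel spoke 140 mm from the wheel's axis, 36 mm above the worktop; turns with the wheel. The spoke is a level radial bar 12 mm thick (30 to 42 mm above the worktop) with an 18 mm black end cap from 142 to 167 mm from the axis; below its free part, outside 100 mm from the axis, lies only the worktop (and the arrow's strap, 7 mm high)
- spoke_2 (a point): point to push on, on the centre line of a steel spoke 140 mm from the wheel's axis, 36 mm above the worktop; turns with the wheel. The spoke is a level radial bar 12 mm thick (30 to 42 mm above the worktop) with an 18 mm black end cap from 142 to 167 mm from the axis; below its free part, outside 100 mm from the axis, lies only the worktop (and the arrow's strap, 7 mm high)
- weight_large_c (a point): centre of the largest brass check weight, 30 mm across and 40 mm high with a knob on top, standing loose in one of the three cups (which one varies) on the wheel; this point is half-way up it, its z axis is the weight's own upright axis
- weight_medium_c (a point): centre of the middle brass check weight, 24 mm across and 32 mm high with a knob on top, standing loose in one of the three cups (which one varies) on the wheel; this point is half-way up it, its z axis is the weight's own upright axis
- weight_small_c (a point): centre of the smallest brass check weight, 19 mm across and 26 mm high with a knob on top, standing loose in one of the three cups (which one varies) on the wheel; this point is half-way up it, its z axis is the weight's own upright axis
- parcel: green film-wrapped parcel with black tape, 129x247x49 mm, loose bystander on the left; origin at the centre of its underside
- stamp: rubber stamp with black knob, 30x52x78 mm, loose bystander at the front right; origin at the centre of its underside

How it is judged:
By the outcome, as a careful person would: the job done as asked, in the order asked, and still so for the second after the job is handed in, with the robot touching nothing.
It also fails if it takes over 51 s, if anything falls off the work surface, if the arm or the gripper's body presses on something with over 40 N, if the wrist force passes 120 N, or if a joint passes its speed limit or range.

### The arm

A 6-joint arm with a two-finger parallel gripper is mounted at the origin on a cart in front of the work surface, level with it; the furniture and walls round the work are solid. World frame = base frame: x ahead of the robot, y to its left, z up, the work surface at z = 0. Lengths are in m, angles in rad, forces in N, time in s.
With the tool pointing down it reaches from about 0.375 to 0.9 m from the base axis. Payload 3.1 kg.
Tool frame: the origin (TCP) lies midway between the tips of the shut fingers; the grasp point (between the pads) lies 19 mm behind it; z points along the fingers, y is the line along which they close (so a half turn about z gives the same grasp; the last joint's range is limited). The gripper opens to 85 mm and grips with 20 to 120 N. Pads are 22 mm wide; open, the fingers measure 114 mm over their backs; the gripper's body (76 mm by 85 mm) begins 54 mm behind the grasp point. The pads swing forward as they close: fully open they stand 13 mm farther back than shut.
Start: joints at [0.994, 0.527, 1.433, -0, 1.181, -0.178], TCP at [0.243, 0.576, 0.231] pointing down, gripper open.
Joint ranges: [-3.08, 3.08], [-0.75, 2.2], [0.22, 2.44], [-1.43, 4.57], [0, 2.65], [-2.85, 2.85]. Speed limits (rad/s): [2.79, 2.79, 3.14, 3.14, 3.14, 3.14].

### API

Orientations are given as a unit quaternion [x, y, z, w].
In Python, from station import manip gives the robot as it stands.
- The arm moves only by the tool step_arm, never from a script. Its argument "targets" is text: rows parted by semicolons, each of 4 numbers parted by spaces: the shift along the tool's x, y, z in mm, then the turn about the tool's z in degrees. A call has 1 to 12 rows; each row is the pose to reach, as a shift and turn from the pose commanded when the call began, along the tool's axes at that moment; what a row does not reach only later rows make up. A row lasts 1/10 s, in which the tool goes at most 50 mm and 8.59 degrees, less where a joint would pass 70% of its speed; a pose out of reach is approached as far as the arm can. A call with a gripper value outside its range is refused whole. "gripper" is the closure, from 0 (fully open) to 1 (shut), set as the call begins (left out, the last holds). The fingers move at their own pace and stop on an object; "squeeze" is the grip in N (left out, the last holds). Time passes only in rows, so rows that repeat a pose let the fingers close. It gives the time, the measured TCP pose, the force, the opening and the grip force at its end, in the units of the state.
- manip.sense(): the state, without advancing time (a new reading comes with each control period).
- manip.snapshot(name): name is "side" or "top" or "wrist"; returns the picture (480x640x3 uint8, red, green, blue); there is no depth.
- manip.get_calibration(name): a dict with "fov_y" (degrees; the focal length in pixels is half the picture's height over the tangent of half this angle, whatever the lens; pixels are square), "cx", "cy" (the principal point, pixels), "extrinsics" (4x4, takes a point from camera to world coordinates); the wrist camera has in their place "tool_from_camera" (4x4, takes a point from camera to tool coordinates, whose origin is the TCP and whose axes are the flange's). Camera axes: x right, y down, z forward; pixel columns grow to the right and rows downward; lengths in m; the calibration is good to about 2 mm. A picture is of the moment at which its call begins: read the wrist's pose just before it. get_calibration takes no time and is no camera call.
- manip.sign_off(): hands the job in; it is judged then, once.
Trained networks look in the newest picture that a camera, given by its name, has taken for a name from the list of things; names that differ only in an ending like _2 or _b are one class to them, and where a whole thing is asked for, a point or a joint stands for the part that bears it (a point fixed in the world has none). Each returns a list of dicts, best first, with "p" (0 to 1); they miss things now and then, are a little off and sometimes report something else, mostly with a low value. They report only what shows in the picture. A call takes as long as a camera call.
- manip.recognise(camera, query): "position" ([column, row] in pixels, amid what is visible of it).
- manip.masks_of(camera, query): "pixels" (480x640 bool, what is visible of it) and "position" ([column, row] in pixels, amid what is visible of it).
- manip.mark_of(camera, query): "position" ([column, row] in pixels: a listed point, or the origin of a listed thing).
The state is a dict: "t": time; "q": joint angles; "qd": joint speeds; "tau": joint torques, N m; "tcp_pos": TCP position; "tool_rot": TCP orientation; "force": force on the tool from outside, world axes, zero at the start; "ft_torque": the same for the moment, N m; "finger_gap": opening from 0.0 (shut) to 1.0 (fully open); "gripper_force": force on a finger pad.
Only numpy, scipy, OpenCV 4.12 (cv2) and the standard library are available. Lean on these libraries where they do the work, as an engineer would, in place of code of your own. Each camera call takes 0.05 s, during which the arm holds its last target. There are 200 camera calls.

## Working session

There is one attempt and no reset: what is moved stays moved. The work goes in short steps, Python scripts to look and compute and a tool call to move; the robot and the scene stay as the last step left them, time stands still between calls to the robot, and variables do not carry over. Pictures are saved under pics/ and viewed, at most 10 in all, crops included, and the job is handed in when it is done.

Besides the shell and the picture viewer there is one more tool, called after "Emit:" by a JSON object that holds its "name" and its "arguments", one argument or row to a line. step_arm: Moves the arm, as the interface text tells. Its arguments: {"type":"object","properties":{"targets":{"type":"string"},"gripper":{"type":"number"},"squeeze":{"type":"number"}},"required":["targets"]}

```bash
mkdir -p pics; cat > h.py <<'E'
import numpy as np, cv2
from station import manip
def ray(cam,px,z):
    c=manip.get_calibration(cam); f=240/np.tan(np.radians(c["fov_y"])/2)
    E=np.array(c["extrinsics"]); d=E[:3,:3]@np.array([(px[0]-c["cx"])/f,(px[1]-c["cy"])/f,1]); o=E[:3,3]
    return o+d*(z-o[2])/d[2]
H=dict(stand=0,axis=.03,arrow_tip=.008,spoke_0=.036,weight_large_c=.053,weight_medium_c=.049,weight_small_c=.046,parcel=0,stamp=0)
def save(cam,n):
    im=manip.snapshot(cam); cv2.imwrite(f"pics/{n}.png",im[:,:,::-1]); return im
E
python3 - <<'E'
from h import *
for cam in("top","side"):
    save(cam,cam+"0")
    for n,z in H.items():
        for r in manip.mark_of(cam,n)[:3]:
            print(cam,n,round(r["p"],2),np.round(r["position"]),np.round(ray(cam,r["position"],z),4))
s=manip.sense();print(s["t"],s["tcp_pos"],s["tool_rot"])
E
```

```text
top stand 0.73 [305. 241.] [ 0.5774 -0.0232  0.    ]
top stand 0.24 [299. 308.] [ 0.4118 -0.0042  0.    ]
top axis 0.73 [308. 238.] [ 0.5791 -0.0291  0.03  ]
top arrow_tip 0.75 [296. 307.] [0.4143 0.003  0.008 ]
top spoke_0 0.9 [261. 201.] [0.6743 0.0844 0.036 ]
top spoke_0 0.81 [355. 214.] [ 0.634  -0.1465  0.036 ]
top spoke_0 0.69 [301. 298.] [ 0.4329 -0.0106  0.036 ]
top weight_large_c 0.42 [329. 249.] [ 0.5478 -0.0808  0.053 ]
top weight_medium_c 0.43 [282. 246.] [0.5566 0.0316 0.049 ]
top weight_small_c 0.61 [303. 298.] [ 0.432  -0.0159  0.046 ]
top weight_small_c 0.53 [283. 246.] [0.5568 0.0297 0.046 ]
top weight_small_c 0.43 [309. 211.] [ 0.6436 -0.0351  0.046 ]
top parcel 0.62 [145. 239.] [0.5929 0.3782 0.    ]
top stamp 0.56 [483. 270.] [ 0.4929 -0.4626  0.    ]
top stamp 0.46 [283. 246.] [0.5653 0.033  0.    ]
side stand 0.66 [341. 248.] [ 0.5711 -0.0101  0.    ]
side axis 0.75 [339. 246.] [ 0.573  -0.0228  0.03  ]
side arrow_tip 0.45 [298. 212.] [ 0.4106 -0.0045  0.008 ]
side spoke_0 0.95 [303. 214.] [ 0.4392 -0.0141  0.036 ]
side spoke_0 0.93 [398. 236.] [0.6691 0.0967 0.036 ]
side spoke_0 0.74 [326. 298.] [ 0.6469 -0.1574  0.036 ]
side weight_large_c 0.61 [315. 250.] [ 0.5456 -0.0847  0.053 ]
side weight_medium_c 0.44 [349. 225.] [0.5571 0.0329 0.049 ]
side weight_medium_c 0.23 [343. 252.] [ 0.599  -0.0403  0.049 ]
side weight_small_c 0.59 [361. 264.] [ 0.6535 -0.0366  0.046 ]
side parcel 0.64 [433. 169.] [0.5918 0.3778 0.    ]
side stamp 0.86 [186. 353.] [ 0.4911 -0.4599  0.    ]
side stamp 0.29 [316. 250.] [ 0.5246 -0.0573  0.    ]
1.0 [0.24265252 0.57593822 0.23132357] [ 1.98065124e-01  9.80188863e-01 -4.10024769e-06  1.08128325e-05]
```

```bash
python3 - <<'E'
import cv2
for n,(x0,x1,y0,y1) in dict(top=(100,500,150,350),side=(160,460,150,375)).items():
    im=cv2.imread(f"pics/{n}0.png")[y0:y1,x0:x1]
    k=800//(x1-x0) ; cv2.imwrite(f"pics/{n}0c.png",cv2.resize(im,None,fx=k,fy=k,interpolation=cv2.INTER_CUBIC))
E
```

```text
(no output)
```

View pics/top0c.png

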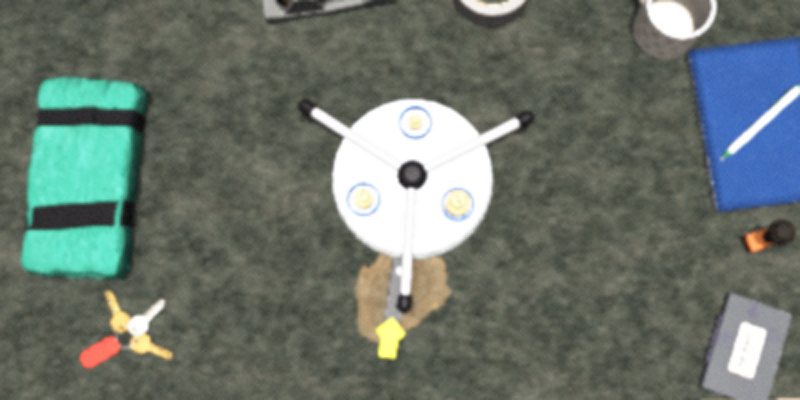

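View pics/side0c.png

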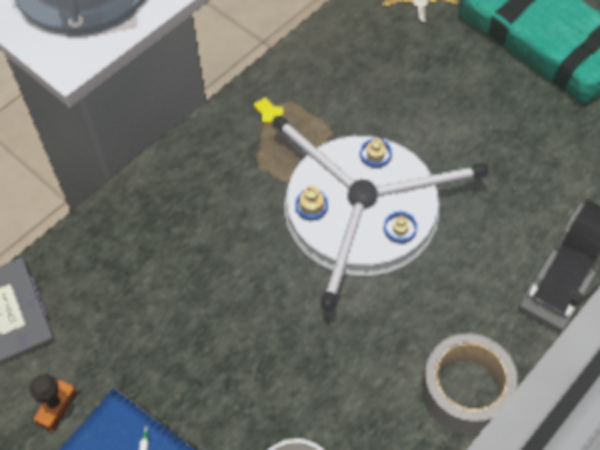

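```bash
cat >> h.py <<'E'
def measure(cam,im):
    hsv=cv2.cvtColor(im,cv2.COLOR_RGB2HSV)
    P=lambda pts,z:np.array([ray(cam,p,z)[:2] for p in pts])
    near=lambda P:np.linalg.norm(P-[.578,-.026],axis=1)
    # yellow arrow
    ys,xs=np.nonzero(cv2.inRange(hsv,(24,150,150),(36,255,255))); Y=P(zip(xs,ys),.008); Y=Y[near(Y)<.25]; ar=Y.mean(0)
    # disc
    m=cv2.inRange(hsv,(0,0,170),(180,60,255)); m=cv2.morphologyEx(m,cv2.MORPH_OPEN,np.ones((7,7)))
    cs=[c[:,0] for c in cv2.findContours(m,0,1)[0] if len(c)>20]
    c=min(cs,key=lambda c:near(P([c.mean(0)],.03))[0]); c=cv2.convexHull(c)[:,0]
    (u,v),ax,an=cv2.fitEllipse(c); pts=cv2.ellipse2Poly((0,0),(1000,1000),0,0,360,6)/1000.
    t=np.radians(an); e=[(u+ax[0]/2*a*np.cos(t)-ax[1]/2*b*np.sin(t),v+ax[0]/2*a*np.sin(t)+ax[1]/2*b*np.cos(t)) for a,b in pts]
    E=P(e,.03); ctr=E[:-1].mean(0); rad=np.linalg.norm(E-ctr,axis=1)
    # blue cups
    b=cv2.inRange(hsv,(100,70,60),(130,255,255)); n,_,st,ce=cv2.connectedComponentsWithStats(cv2.dilate(b,np.ones((3,3))))
    C=[(p,st[i+1,4]) for i,p in enumerate(P(ce[1:],.042)) if np.linalg.norm(p-ctr)<.1 and st[i+1,4]>20]
    sp=np.array([ray(cam,r["position"],.036)[:2] for r in manip.mark_of(cam,"spoke_0")[:3]])
    A=lambda p:np.degrees(np.arctan2(*(np.array(p)-ctr)[::-1]))%360
    print(cam,"ctr",ctr.round(4),"rad",rad.min().round(4),rad.max().round(4),"arrow",ar.round(4),A(ar).round(1),len(Y))
    for p,a in C: print("  cup",p.round(4),A(p).round(1),np.linalg.norm(p-ctr).round(4),a)
    for p in sp: print("  spoke",p.round(4),A(p).round(1),np.linalg.norm(p-ctr).round(4))
    for n in("weight_large_c","arrow_tip"):
        for r in manip.mark_of(cam,n)[:1]:
            p=ray(cam,r["position"],H[n])[:2]; print("  ",n,round(r["p"],2),p.round(4),A(p).round(1),np.linalg.norm(p-ctr).round(4))
E
python3 - <<'E'
from h import *
for c in("top","side"): measure(c,cv2.imread(f"pics/{c}0.png")[:,:,::-1].copy())
E
```

```text
Traceback (most recent call last):
  File "h.py", line 15, in measure
    ys,xs=np.nonzero(cv2.inRange(hsv,(24,150,150),(36,255,255))); Y=P(zip(xs,ys),.008); Y=Y[near(Y)<.25]; ar=Y.mean(0)
                                                                                            ~~~~^^^
  File "h.py", line 13, in <lambda>
    near=lambda P:np.linalg.norm(P-[.578,-.026],axis=1)
                                 ~^~~~~~~~~~~~~
ValueError: operands could not be broadcast together with shapes (0,) (2,)
```

```bash
python3 - <<'E'
import cv2
for n,p in(("top0",[(295,318),(295,320),(282,245),(275,250),(329,245),(321,251)]),("side0",[(293,204),(294,206)])):
    b=cv2.imread(f"pics/{n}.png");h=cv2.cvtColor(b,cv2.COLOR_BGR2HSV)
    for x,y in p: print(n,x,y,b[y,x],h[y,x])
E
```

```text
top0 295 318 [150 255 255] [ 30 105 255]
top0 295 320 [147 255 255] [ 30 108 255]
top0 282 245 [211 246 251] [ 26  41 251]
top0 275 250 [254 253 253] [120   1 254]
top0 329 245 [207 236 247] [ 22  41 247]
top0 321 251 [253 237 228] [109  25 253]
side0 293 204 [ 52 220 222] [ 30 195 222]
side0 294 206 [ 53 221 221] [ 30 194 221]
```

```bash
sed -i 's/(24,150,150),(36/(26,75,150),(34/; s/(100,70,60),(130/(100,40,60),(130/' h.py
python3 - <<'E'
from h import *
for c in("top","side"): measure(c,cv2.imread(f"pics/{c}0.png")[:,:,::-1].copy())
E
```

```text
top ctr [ 0.5775 -0.0248] rad 0.0983 0.1008 arrow [0.3856 0.0071] 170.6 216
  cup [ 0.6591 -0.0292] 356.9 0.0817 77
  cup [ 0.6295 -0.0308] 353.5 0.0523 69
  cup [0.5659 0.039 ] 100.3 0.0649 65
  cup [ 0.541  -0.0808] 236.9 0.0668 151
  cup [0.5379 0.0262] 127.8 0.0646 66
  spoke [0.6743 0.0844] 48.5 0.146
  spoke [ 0.634  -0.1465] 294.9 0.1341
  spoke [ 0.4329 -0.0106] 174.4 0.1453
   weight_large_c 0.42 [ 0.5478 -0.0808] 242.1 0.0634
   arrow_tip 0.75 [0.4143 0.003 ] 170.3 0.1655
side ctr [ 0.5828 -0.0272] rad 0.0937 0.098 arrow [0.3844 0.0073] 170.1 109
  cup [0.5561 0.0299] 115.1 0.063 186
  cup [ 0.5494 -0.0872] 240.9 0.0687 156
  cup [ 0.6478 -0.0329] 354.9 0.0653 223
  spoke [ 0.4392 -0.0141] 174.8 0.1442
  spoke [0.6691 0.0967] 55.1 0.151
  spoke [ 0.6469 -0.1574] 296.2 0.1452
   weight_large_c 0.61 [ 0.5456 -0.0847] 237.1 0.0685
   arrow_tip 0.45 [ 0.4106 -0.0045] 172.5 0.1736
```

```bash
python3 - <<'E'
from h import *
from scipy.spatial.transform import Rotation as R
s=manip.sense(); M=R.from_quat(s["tool_rot"]).as_matrix()
print((M.T@(np.array([.4555,-.050,.12])-s["tcp_pos"])*1000).round(1), "yaw",np.degrees(np.arctan2(M[1,0],M[0,0])))
r,d=122,21
for k in range(1,13):
    t=np.radians(1.5*k); print(f"{r*(np.cos(t)-1)+d*np.sin(t):.1f} {r*np.sin(t)+d*(1-np.cos(t)):.1f} 0 {1.5*k}",end="; ")
E
```

```text
[-439.2 -494.2  111.3] yaw 157.14986054914525
0.5 3.2 0 1.5; 0.9 6.4 0 3.0; 1.3 9.6 0 4.5; 1.5 12.9 0 6.0; 1.7 16.1 0 7.5; 1.8 19.3 0 9.0; 1.8 22.6 0 10.5; 1.7 25.8 0 12.0; 1.5 29.1 0 13.5; 1.3 32.3 0 15.0; 0.9 35.5 0 16.5; 0.5 38.7 0 18.0;
```

Emit:
{"name": "step_arm", "arguments": {
  "targets": "-37 -41 0 -2; -73 -82 10 -4; -110 -124 20 -6; -146 -165 35 -8; -183 -206 50 -10; -220 -247 60 -12; -256 -288 70 -14; -293 -329 80 -16; -329 -371 90 -18; -366 -412 100 -18; -403 -453 108 -18; -439 -494 111 -18",
  "gripper": 1
}}

```text
t: 2.5
tcp_pos: [0.4332, 0.0153, 0.1282]
tool_rot: [0.042, 0.999, 0.0, 0.0]
force: [1.1, 0.5, -0.7]
finger_gap: 0.0
gripper_force: 0.0
```

Emit:
{"name": "step_arm", "arguments": {
  "targets": "0 0 0 0; 0 0 0 0; 0 0 0 0"
}}

```text
t: 2.8
tcp_pos: [0.4318, 0.0182, 0.1285]
tool_rot: [0.042, 0.999, 0.0, -0.001]
force: [-0.0, -0.3, -0.2]
finger_gap: 0.001
gripper_force: 0.0
```

Emit:
{"name": "step_arm", "arguments": {
  "targets": "-10 -22 3 0; -20 -44 6 0; -29 -66 8 0; -29 -66 8 0; -29 -66 8 0"
}}

```text
t: 3.3
tcp_pos: [0.4552, -0.0491, 0.1206]
tool_rot: [0.042, 0.999, 0.0, -0.001]
force: [0.2, 0.5, -0.0]
finger_gap: -0.001
gripper_force: 0.0
```

```bash
python3 - <<'E'
from h import *
print(manip.sense()["tcp_pos"])
im=save("top","t1"); cv2.imwrite("pics/t1c.png",cv2.resize(im[160:340,220:400,::-1],None,fx=3,fy=3))
im=save("side","s1"); cv2.imwrite("pics/s1c.png",cv2.resize(im[150:350,220:440,::-1],None,fx=3,fy=3))
E
```

```text
[ 0.45520297 -0.0491257   0.12056655]
```

View pics/s1c.png

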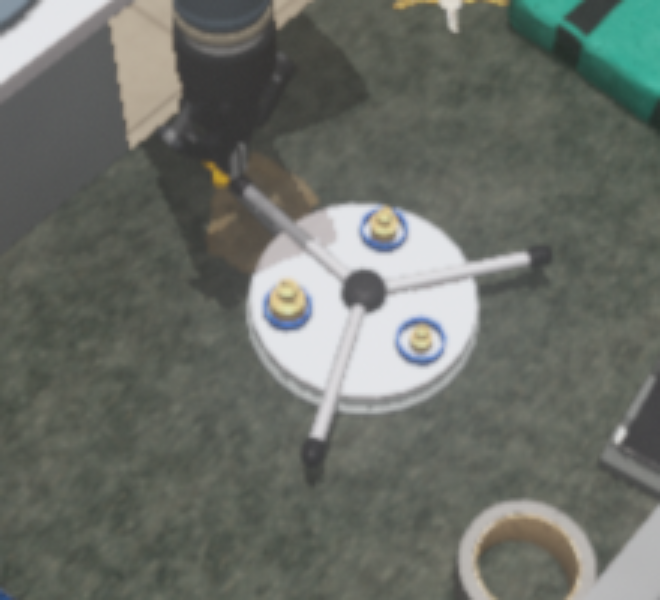

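The shut fingers (tip near crop 240,150) hang high above the arrow and strap, with the front spoke beyond. Next I lower them beside the spoke.

Emit:
{"name": "step_arm", "arguments": {
  "targets": "0 0 16 0; 0 0 32 0; 0 0 48 0; 0 0 64 0; 0 0 80 0; 0 0 90 0; 0 0 95 0; 0 0 95 0; 0 0 95 0"
}}

```text
t: 4.3
tcp_pos: [0.456, -0.0505, 0.0258]
tool_rot: [0.042, 0.999, -0.0, 0.0]
force: [0.4, 0.4, -0.4]
finger_gap: -0.002
gripper_force: 0.0
```

```bash
python3 - <<'E'
from h import *
s=manip.sense();print(s["tcp_pos"],s["force"])
im=save("side","s2"); cv2.imwrite("pics/s2c.png",cv2.resize(im[150:350,220:440,::-1],None,fx=3,fy=3))
E
```

```text
[ 0.45604763 -0.05054745  0.02583607] [ 0.36714791  0.44364675 -0.35359217]
```

View pics/s2c.png

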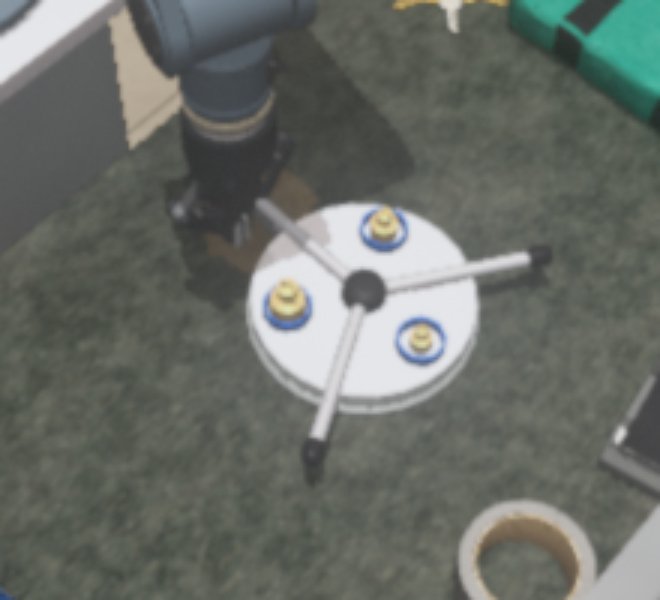

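The tip is at crop (240,232), beside the spoke on its right-hand side and clear of everything. I approach gently, then follow the arc.

Emit:
{"name": "step_arm", "arguments": {
  "targets": "0 2 0 0; 0 4 0 0; 0 6 0 0; 0 8 0 0; 0 10 0 0; 0 11 0 0; 0 12 0 0; 0 13 0 0; 0 14 0 0; 0 14 0 0"
}}

```text
t: 5.35
tcp_pos: [0.457, -0.0367, 0.0254]
tool_rot: [0.042, 0.999, 0.0, -0.0]
force: [-0.1, -0.3, -0.3]
finger_gap: 0.006
gripper_force: 0.0
```

Emit:
{"name": "step_arm", "arguments": {
  "targets": "0.3 1.6 0 0.7; 0.9 4.8 0 2.2; 1.3 8 0 3.7; 1.5 11.2 0 5.2; 1.7 14.5 0 6.7; 1.8 17.7 0 8.2; 1.8 20.9 0 9.7; 1.8 24.2 0 11.2; 1.6 27.4 0 12.7; 1.4 30.6 0 14.2; 1.1 33.9 0 15.7; 0.5 38.7 0 18"
}}

```text
t: 6.55
tcp_pos: [0.4593, 0.0019, 0.0254]
tool_rot: [0.199, 0.98, -0.0, -0.001]
force: [-0.4, -0.7, 0.3]
finger_gap: -0.003
gripper_force: 0.5
```

```bash
python3 - <<'E'
from h import *
s=manip.sense();print(s["t"],s["tcp_pos"],s["force"])
measure("side",save("side","s3"))
E
```

```text
6.55 [0.45932162 0.00185593 0.02543016] [-0.36056948 -0.71164138  0.28748026]Traceback (most recent call last):
  File "<stdin>", line 3, in <module>
  File "h.py", line 15, in measure
    ys,xs=np.nonzero(cv2.inRange(hsv,(26,75,150),(34,255,255))); Y=P(zip(xs,ys),.008); Y=Y[near(Y)<.25]; ar=Y.mean(0)
                                                                                           ~~~~^^^
  File "h.py", line 13, in <lambda>
    near=lambda P:np.linalg.norm(P-[.578,-.026],axis=1)
                                 ~^~~~~~~~~~~~~
ValueError: operands could not be broadcast together with shapes (0,) (2,)
```

```bash
sed -i 's/Y=P(zip(xs,ys),.008); Y=Y\[near(Y)<.25\]; ar=Y.mean(0)/Y=[]; ar=np.array([.385,.007])/' h.py
python3 - <<'E'
from h import *
measure("side",cv2.imread("pics/s3.png")[:,:,::-1].copy())
E
```

```text
side ctr [ 0.5839 -0.0275] rad 0.0929 0.0983 arrow [0.385 0.007] 170.2 0
  cup [0.574  0.0358] 98.9 0.064 189
  cup [ 0.5365 -0.0741] 224.5 0.0665 157
  cup [ 0.6438 -0.0511] 338.5 0.0644 221
  spoke [ 0.61   -0.1655] 280.7 0.1405
  spoke [0.6946 0.0682] 40.8 0.1463
  spoke [0.4559 0.0213] 159.1 0.1369
   weight_large_c 0.5 [ 0.5341 -0.0734] 222.7 0.0678
   arrow_tip 0.61 [ 0.4985 -0.4587] 258.8 0.4396
```

Emit:
{"name": "step_arm", "arguments": {
  "targets": "0.3 1.6 0 0.7; 0.9 4.8 0 2.2; 1.3 8 0 3.7; 1.5 11.2 0 5.2; 1.7 14.5 0 6.7; 1.8 17.7 0 8.2; 1.8 20.9 0 9.7; 1.8 24.2 0 11.2; 1.6 27.4 0 12.7; 1.4 30.6 0 14.2; 1.1 33.9 0 15.7; 0.5 38.7 0 18"
}}

```text
t: 7.95
tcp_pos: [0.4738, 0.0376, 0.0254]
tool_rot: [0.35, 0.937, -0.0, -0.001]
force: [-0.6, -1.1, 0.1]
finger_gap: -0.003
gripper_force: 0.5
```

Emit:
{"name": "step_arm", "arguments": {
  "targets": "0.3 1.6 0 0.7; 0.9 4.8 0 2.2; 1.3 8 0 3.7; 1.5 11.2 0 5.2; 1.7 14.5 0 6.7; 1.8 17.7 0 8.2; 1.8 20.9 0 9.7; 1.8 24.2 0 11.2; 1.6 27.4 0 12.7; 1.4 30.6 0 14.2; 1.1 33.9 0 15.7; 0.5 38.7 0 18"
}}

```text
t: 9.15
tcp_pos: [0.4983, 0.0673, 0.0253]
tool_rot: [0.492, 0.871, -0.0, -0.001]
force: [-1.8, 0.2, -0.1]
finger_gap: -0.0
gripper_force: 0.6
```

```bash
python3 - <<'E'
from h import *
s=manip.sense();print(s["t"],s["tcp_pos"],s["force"])
measure("side",save("side","s4"))
im=save("top","t4");measure("top",im)
cv2.imwrite("pics/t4c.png",cv2.resize(im[160:340,220:400,::-1],None,fx=3,fy=3))
E
```

```text
9.15 [0.49831583 0.06729058 0.02534383] [-1.79199553  0.21917975 -0.10225808]
side ctr [ 0.583  -0.0276] rad 0.0925 0.0977 arrow [0.385 0.007] 170.1 0
  cup [ 0.5213 -0.0364] 188.1 0.0624 153
  cup [0.6137 0.0284] 61.3 0.0639 189
  cup [ 0.6181 -0.0833] 302.2 0.0658 224
  spoke [ 0.7218 -0.0211] 2.7 0.1389
  spoke [ 0.5247 -0.1563] 245.6 0.1412
  spoke [0.5097 0.0866] 122.7 0.1358
   weight_large_c 0.72 [ 0.5168 -0.0336] 185.2 0.0665
   arrow_tip 0.7 [ 4.105e-01 -1.000e-04] 170.9 0.1747
top ctr [ 0.5773 -0.0271] rad 0.0955 0.101 arrow [0.385 0.007] 169.9 0
  cup [ 0.63   -0.0823] 313.7 0.0763 55
  cup [0.6232 0.0395] 55.4 0.0809 65
  cup [ 0.5984 -0.0797] 291.9 0.0566 61
  cup [ 0.5317 -0.027 ] 179.8 0.0456 36
  cup [ 0.4988 -0.0307] 182.6 0.0785 64
  spoke [ 0.5139 -0.1396] 240.6 0.1291
  spoke [ 0.7272 -0.0231] 1.5 0.1499
   weight_large_c 0.55 [ 0.5107 -0.0283] 181.0 0.0666
   arrow_tip 0.77 [0.4078 0.0036] 169.7 0.1722
```

View pics/s4.png

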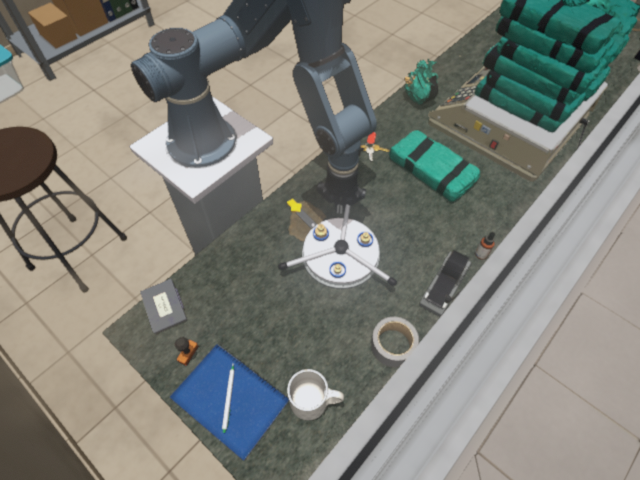

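Everything still stands: the large weight (side 320,231) lies about 12–13° short of the arrow (295,206). I push 9° more and measure again.

Emit:
{"name": "step_arm", "arguments": {
  "targets": "0.2 1.5 0 0.7; 0.5 3.2 0 1.5; 0.8 5.3 0 2.5; 1.1 7.5 0 3.5; 1.3 9.6 0 4.5; 1.5 11.8 0 5.5; 1.6 13.9 0 6.5; 1.7 16.1 0 7.5; 1.8 17.7 0 8.2; 1.8 19.3 0 9; 1.8 19.3 0 9"
}}

```text
t: 10.65
tcp_pos: [0.5152, 0.0789, 0.0255]
tool_rot: [0.558, 0.83, 0.0, 0.0]
force: [-0.6, 0.5, 0.4]
finger_gap: 0.002
gripper_force: 0.1
```

```bash
cat >> h.py <<'E'
from scipy.optimize import least_squares
def fit():
    """joint fit of centre, wheel angle (large cup) over both views with a free shift per view tied to the arrow"""
    for cam in("top","side"):
        im=manip.snapshot(cam); obs=[]
        for n,z,rr,off in(("spoke_0",.036,.14,None),("weight_large_c",.053,.066,0),("arrow_tip",.008,.172,"a"),("arrow",0,None,None)):
            if rr is None: continue
            for r in manip.mark_of(cam,n)[:3 if n=="spoke_0" else 1]:
                p=ray(cam,r["position"],z)[:2]; obs.append((n,p))
                print(cam,n,round(r["p"],2),p.round(4))
        hsv=cv2.cvtColor(im,cv2.COLOR_RGB2HSV); ys,xs=np.nonzero(cv2.inRange(hsv,(26,75,150),(34,255,255)))
        Y=np.array([ray(cam,p,.008)[:2] for p in zip(xs,ys)]).reshape(-1,2); Y=Y[(np.abs(Y-[.39,.005])<.05).all(1)]
        if len(Y)>20:
            v=np.linalg.svd(Y-Y.mean(0))[2][0]; v*=-np.sign(v[0]); print(cam,"arrow c",Y.mean(0).round(4),len(Y),"axis dir",np.degrees(np.arctan2(v[1],v[0])).round(1))
        # brass blobs
        ys,xs=np.nonzero(cv2.inRange(hsv,(14,35,90),(29,255,255))); G=np.array([ray(cam,p,.06)[:2] for p in zip(xs,ys)]); d=np.linalg.norm(G-[.58,-.027],axis=1)
        G=G[(d>.03)&(d<.095)]; _,l,c=cv2.kmeans(G.astype(np.float32),3,None,(3,50,1e-6),5,2)
        print(cam,"brass",c.round(4).tolist(),np.bincount(l[:,0]))
E
python3 - <<'E'
from h import *
print(manip.sense()["tcp_pos"])
fit()
measure("side",manip.snapshot("side")); measure("top",manip.snapshot("top"))
E
```

```text
[0.51523733 0.07893911 0.02547579]
top spoke_0 0.93 [ 0.7255 -0.037 ]
top spoke_0 0.58 [ 0.4967 -0.1336]
top weight_large_c 0.7 [ 0.5129 -0.0248]
top arrow_tip 0.97 [4.133e-01 1.000e-04]
top arrow c [0.3855 0.007 ] 219 axis dir 170.5Traceback (most recent call last):
  File "<stdin>", line 3, in <module>
  File "h.py", line 49, in fit
    ys,xs=np.nonzero(cv2.inRange(hsv,(14,35,90),(29,255,255))); G=np.array([ray(cam,p,.06)[:2] for p in zip(xs,ys)]); d=np.linalg.norm(G-[.58,-.027],axis=1)
                                                                            ~~~^^^^^^^^^^^
  File "h.py", line 4, in ray
    c=manip.get_calibration(cam); f=240/np.tan(np.radians(c["fov_y"])/2)
ValueError: time passes only in moves, steps and waits
```

```bash
sed -i '/brass/d; /ys,xs=np.nonzero(cv2.inRange(hsv,(14/d; /kmeans/d' h.py; sed -i 's/^def ray/import functools\ncal=functools.lru_cache(None)(lambda c:manip.get_calibration(c))\ndef ray/; s/c=manip.get_calibration(cam)/c=cal(cam)/' h.py
python3 - <<'E'
from h import *
fit()
for c in("side","top"): measure(c,save(c,c+"5"))
E
```

```text
top spoke_0 0.97 [ 0.73   -0.0471]
top spoke_0 0.61 [ 0.4918 -0.1368]
top weight_large_c 0.55 [ 0.5201 -0.015 ]
top arrow_tip 0.72 [ 0.4141 -0.0038]
top arrow c [0.3856 0.007 ] 219 axis dir 171.3
side spoke_0 0.96 [ 0.72   -0.0333]
side spoke_0 0.96 [0.5279 0.0914]
side spoke_0 0.79 [ 0.4999 -0.1433]
side weight_large_c 0.51 [ 0.5219 -0.0195]
side arrow_tip 0.71 [ 0.4142 -0.0063]
side arrow c [0.3872 0.007 ] 122 axis dir 171.8
side ctr [ 0.583  -0.0278] rad 0.0935 0.0977 arrow [0.385 0.007] 170.0 0
  cup [ 0.5217 -0.0251] 177.5 0.0613 146
  cup [0.6239 0.0225] 50.9 0.0648 188
  cup [ 0.6079 -0.0882] 292.4 0.0654 221
  spoke [ 0.7278 -0.0368] 356.4 0.1451
  spoke [ 0.5034 -0.1441] 235.6 0.1409
   weight_large_c 0.45 [ 0.5172 -0.0138] 168.0 0.0672
   arrow_tip 0.55 [ 0.4083 -0.0012] 171.4 0.1767
top ctr [ 0.5768 -0.0315] rad 0.0902 0.1027 arrow [0.385 0.007] 168.6 0
  cup [ 0.6204 -0.0874] 307.9 0.0709 60
  cup [ 0.5883 -0.0856] 282.0 0.0553 55
  cup [ 0.5292 -0.0071] 152.8 0.0535 35
  cup [ 0.4991 -0.0201] 171.7 0.0785 63
  spoke [ 0.7227 -0.0484] 353.4 0.1469
  spoke [ 0.4921 -0.133 ] 230.1 0.1322
   weight_large_c 0.61 [ 0.5168 -0.0206] 169.7 0.061
   arrow_tip 0.87 [4.176e-01 3.000e-04] 168.7 0.1623
```

```bash
cat > ring.py <<'E'
from h import *
from scipy.ndimage import map_coordinates
from scipy.optimize import minimize
T=np.linspace(0,2*np.pi,60,endpoint=False)
def proj(cam,P):
    c=cal(cam); f=240/np.tan(np.radians(c["fov_y"])/2); E=np.linalg.inv(np.array(c["extrinsics"]))
    q=P@E[:3,:3].T+E[:3,3]; return np.c_[q[:,0]/q[:,2]*f+c["cx"],q[:,1]/q[:,2]*f+c["cy"]]
def ringfit(cam,name,a0):
    b=cv2.imread(f"pics/{name}.png").astype(float); g=cv2.GaussianBlur(b[:,:,0]-b[:,:,2],(0,0),.8)
    def cost(p):
        s=0
        for k in range(3):
            a=np.radians(p[2]+120*k); c=p[:2]/1000+.066*np.array([np.cos(a),np.sin(a)])
            u=proj(cam,np.c_[c[0]+.0195*np.cos(T),c[1]+.0195*np.sin(T),0*T+.040])
            s-=map_coordinates(g,u[:,::-1].T,order=1).mean()
        return s
    best=min((minimize(cost,[580+dx,-27+dy,a0+da],method="Nelder-Mead",options=dict(initial_simplex=np.array([580+dx,-27+dy,a0+da])+np.array([[0,0,0],[4,0,0],[0,4,0],[0,0,4]]))) for dx in(-4,2) for dy in(-3,3) for da in(-3,3)),key=lambda r:r.fun)
    p=best.x; print(cam,name,p.round(1),"score",round(-best.fun,1),"arrow dir",np.degrees(np.arctan2(7-p[1],385.7-p[0])).round(1)); return p
E
python3 - <<'E'
from ring import *
for c,n,a in(("top","top0",236),("side","side0",236),("top","t1",236),("side","s2",236),("side","s3",220),("side","s4",183),("top","t4",182),("side","side5",173),("top","top5",173)): ringfit(c,n,a)
E
```

```text
top top0 [580.1 -24.8 235.7] score 79.4 arrow dir 170.7
side side0 [580.6 -25.3 235.3] score 106.5 arrow dir 170.6
top t1 [579.5 -25.1 235.6] score 79.2 arrow dir 170.6
side s2 [580.6 -25.3 235.3] score 108.3 arrow dir 170.6
side s3 [580.5 -25.2 218.8] score 110.2 arrow dir 170.6
side s4 [580.5 -25.5 182.8] score 108.9 arrow dir 170.5
top t4 [579.9 -24.6 182. ] score 66.9 arrow dir 170.8
side side5 [580.7 -25.4 173.1] score 107.6 arrow dir 170.6
top top5 [579.8 -24.6 172.9] score 69.3 arrow dir 170.8
```

Emit:
{"name": "step_arm", "arguments": {
  "targets": "0.2 1.3 0 0.6; 0.4 2.6 0 1.2; 0.6 3.8 0 1.8; 0.8 5 0 2.3; 0.8 5 0 2.3; 0.8 5 0 2.3"
}}

```text
t: 12.25
tcp_pos: [0.5195, 0.0815, 0.0255]
tool_rot: [0.575, 0.818, 0.0, 0.0]
force: [0.7, 0.3, -0.5]
finger_gap: 0.003
gripper_force: 0.1
```

```bash
python3 - <<'E'
from ring import *
save("side","side6");save("top","top6")
ringfit("side","side6",171);ringfit("top","top6",171);print(manip.sense()["tcp_pos"],manip.sense()["force"])
E
```

```text
side side6 [580.8 -25.3 170.6] score 107.2 arrow dir 170.6
top top6 [579.9 -24.4 170.6] score 73.8 arrow dir 170.8
[0.51941191 0.08146749 0.02547034] [-0.20925607 -0.50918431 -0.62227758]
```

The weight lines up with the arrow. Next I back the finger off along tool −y, then lift it clear.

Emit:
{"name": "step_arm", "arguments": {
  "targets": "0 -3 0 0; 0 -7 0 0; 0 -12 0 0; 0 -18 0 0; 0 -20 0 0; 0 -20 -15 0; 0 -20 -40 0; 0 -20 -70 0; 0 -20 -105 0; 0 -20 -140 0; 0 -20 -160 0; 0 -20 -160 0"
}}

```text
t: 13.55
tcp_pos: [0.5024, 0.0745, 0.1884]
tool_rot: [0.575, 0.818, 0.002, 0.003]
force: [0.3, -0.4, -0.8]
finger_gap: -0.002
gripper_force: 0.0
```

```bash
python3 - <<'E'
from ring import *
im=save("side","side7");save("top","top7")
cv2.imwrite("pics/side7c.png",cv2.resize(im[150:350,220:440,::-1],None,fx=3,fy=3))
ringfit("side","side7",171);ringfit("top","top7",171);print(manip.sense()["tcp_pos"])
E
```

```text
side side7 [580.8 -25.3 170.6] score 106.5 arrow dir 170.6
top top7 [580.  -24.7 170.3] score 68.6 arrow dir 170.7
[0.50010688 0.07457963 0.18546407]
```

View pics/side7c.png

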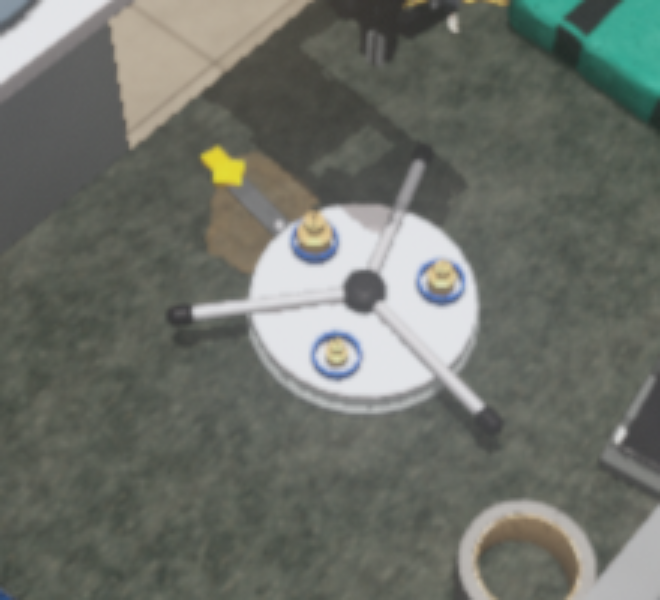

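The large weight (crop 315,235) is on the line from the boss to the arrow (225,165). All three weights are standing and the gripper is clear.

```bash
python3 -c "
from station import manip
print(manip.sign_off())"
```

```text
the job is handed in; nothing more can be done
None
```

I turned the carousel about 65° clockwise (seen from above), and the largest weight now stands in line with the yellow arrow, within about 0.5° in both camera views. All three weights are upright in their cups, the gripper is clear, and the job is handed in.

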